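# Tip the vial block into its dock

### The job

The white vial block stands on its end in front of the low metal dock, with its wells facing away from the dock. Without lifting it, slide it square up against the step at the dock's edge, tip it over the step by pushing high so that it lies on the dock with its wells up, then push it along the dock until it is flat against the back rail and keep it pressed there with about 12 N for a good second (it counts from 6 N and must never exceed 25 N), and leave it there. Leave the bottle, the beaker and the timer alone.

Things in the scene. Friction and masses are not known exactly. Their poses are not given: they have to be found in the camera images.
- vial_block: White plastic vial block, 72 x 95 x 100 mm (own x, y, z), loose, 0.4 to 0.75 kg, slippery (friction about 0.25). Starts standing on its 72 x 95 mm end, 20 to 50 mm short of the dock's step, turned up to 0.2 rad from square. Origin: centre of that end; z points up, +x towards the dock. Its -x face has 12 wells (12.5 mm) in the lower 63 mm and is plain above. Lying as wanted: z along dock x, -x up.
- block_centre (a point): Centre of the block's volume, 50 mm from its origin along its z. Pushed low on the -x face it slides; pushed high it may tip early. Held by the step, 2 to 5 N at 85 mm height tips it over the step; past about 40 degrees it falls onto the dock by itself, 5 to 35 mm short of the rail. Then its origin is the centre of its rear face, 48 mm above the bench.
- dock: Low aluminium dock plate, 145 mm long (x), 135 mm wide (y), 12 mm thick, fixed to the bench. Origin: on the bench at the middle of its front edge; x points along the plate from the front edge to the back rail, y across, z up. The front edge is an upright 12 mm step from the bench.
- step_edge (a point): Middle of the top edge of the step, 12 mm above the dock's origin.
- back_rail: Steel back rail fixed across the dock, 115 mm wide, 12 mm thick, 40 mm high above the plate, with two gussets and a small brass probe socket behind it. Same origin and axes as the dock; its flat front face is at dock x = 115 mm. It is rigid.
- rail_face (a point): Middle of the foot of the rail's front face, at dock x = 115 mm, on the plate's top.
- reagent_100: Small clear bottle with blue cap, 56 mm across, 100 mm tall, standing on the bench beside the block; origin at the centre of its foot. Leave alone.
- beaker_50: Glass beaker, 45 mm across, 58 mm tall, standing beside the dock; origin at the centre of its foot. Leave alone.
- timer: Flat white lab timer, 64 x 64 x 19 mm, lying behind the back rail; origin at the centre of its underside. Leave alone.
Mind the look-alikes: they are no part of the job. Of the things shaped like the vial_block, the white one is meant.

How it is judged:
On the way, in this order (a step that is already met when the one before it is completed fails the run):
1. the block stands square against the step (upright, its face within 4 mm of the step and within 0.07 rad of parallel) (angle between vial_block's own z axis and vertical below 0.1 rad and x of vial_block in the frame of dock above -0.04 m and angle between the x axis of vial_block and the x axis of dock, either way round below 0.07 rad), for 0.2 s.
2. the block lies on the dock, wells up, in line with it (angle between vial_block's own x axis and vertical above 3.07 rad and angle between the z axis of vial_block and the x axis of dock, either way round below 0.09 rad and z of vial_block in the frame of dock between 0.044 and 0.052 m), for 0.2 s.
3. the lying block is pressed against the back rail with 6 to 25 N for half a second (all of step 2 and contact force between vial_block and back_rail above 6 N), for 0.5 s.
At the end, for the whole second after the job is handed in: The block lies flat on the dock with its wells up (within 0.07 rad), in line with it (within 0.09 rad), its leading end within 2.5 mm of the back rail, not more than 20 mm off the dock's centre line, at rest and released; bottle, beaker and timer are where they were (all of step 2 and x of vial_block in the frame of dock above 0.0125 m and y of vial_block in the frame of dock between -0.02 and 0.02 m and linear speed of vial_block below 0.01 m/s); the robot touches nothing.
It fails at once if the block is pressed against the back rail with more than 25 N (contact force between vial_block and back_rail above 25 N).
It fails at once if the block is lifted (its centre more than 90 mm above the bench) (height (world z) of block_centre above 0.09 m).
It fails at once if the bottle, the beaker or the timer is moved by more than 15 mm (distance of any of reagent_100, beaker_50, timer from where it was at the start of the episode above 0.015 m).
It also fails if it takes over 64 s, if anything falls off the work surface, if the arm or the gripper's body presses on something with over 40 N, if the wrist force passes 120 N, or if a joint passes its speed limit or range.

### The arm

A 7-joint arm with a two-finger parallel gripper is mounted at the origin on a cart in front of the work surface, level with it; the furniture and walls round the work are solid. World frame = base frame: x ahead of the robot, y to its left, z up, the work surface at z = 0. Lengths are in m, angles in rad, forces in N, time in s.
With the tool pointing down it reaches from about 0.425 to 0.875 m from the base axis. Payload 4.7 kg.
Tool frame: the origin (TCP) lies on the mounting face of the last link; the fingertips stand 182 mm ahead of it and the grasp point (between the pads) lies 164 mm ahead of it (ctrl.finger_overhang is the distance from the TCP to the fingertips, in m); z points along the fingers, y is the line along which they close (so a half turn about z gives the same grasp; the last joint's range is limited). The gripper opens to 87 mm and grips with 3 to 60 N. Pads are 19 mm wide; open, the fingers measure 117 mm over their backs; the gripper's body (75 mm by 190 mm) begins 51 mm behind the grasp point.
Start: joints at [1.153, 0.321, -0.07, 1.45, 0.023, 1.371, -0.057], TCP at [0.272, -0.59, 0.405] pointing down, gripper open.
Joint ranges: [-2.86, 2.86], [-0.3, 2.09], [-1.38, 1.24], [0.06, 2.45], [-1.56, 4.7], [0.09, 2.05], [-2.69, 2.69]. Speed limits (rad/s): [2.57, 2.57, 3.14, 3.14, 3.14, 3.14, 3.14].

### API

Orientations are given as a rotation vector (axis times angle).
In Python, from bench import ctrl gives the robot as it stands.
- The arm moves only by the shell command python3 -m jog 'ROWS' [FORCE]. ROWS is a JSON object of lists of equal length, an entry for each row: "translation": the shift along the tool's x, y, z as a fraction of full scale, a list of three; "yaw": the turn about the tool's z as a fraction of full scale; "jaw": the closure, from 0 (fully open) to 1 (shut). In form: {"translation": [[dx, dy, dz], ...], "yaw": [yaw, ...], "jaw": [jaw, ...]}. A call has 1 to 8 rows; each row is the pose to reach, as a shift and turn from the pose commanded when the call began, along the tool's axes at that moment, turning the shorter way round; what a row does not reach only later rows make up. Full scale, the value 1, is 0.2 m for a shift and 180 degrees for a turn. A row lasts 1/8 s, in which the tool goes at most 62.5 mm and 10.7 degrees, less where a joint would pass 70% of its speed; a pose out of reach is approached as far as the arm can. A call with a number of a shift or a turn outside -1 to 1 is refused whole. A call with a gripper value outside its range is refused whole. The fingers move at their own pace and stop on an object; FORCE is the grip in N (left out, the last holds). Time passes only in rows, so rows that repeat a pose let the fingers close. It gives the time, the measured TCP pose, the force, the opening and the grip force at its end, in the units of the state.
- ctrl.get_state(): the state, without advancing time (a new reading comes with each control period).
- ctrl.get_image(name): name is "side" or "top"; returns a dict with "pixels" (420x560x3 uint8, blue, green, red), "fx", "fy", "cx", "cy" (pixels), "k1" (the pictures are not rectified: a ray, as slopes to the right and down, at radius r is drawn at 1 + k1 r^2 times it, then the intrinsics apply), "R" (3x3) and "t" (3): a world point X has camera coordinates R X + t. Camera axes: x right, y down, z forward; pixel columns grow to the right and rows downward; lengths in m; the calibration is good to about 2 mm. A picture is of the moment at which its call begins. There is no depth.
- ctrl.close_job(): hands the job in; it is judged then, once.
Trained networks look in a picture, given as the dict that the camera call returned (one of the last four; its "shot" number tells which), for a name from the list of things; names that differ only in an ending like _2 or _b are one class to them, and where a whole thing is asked for, a point or a joint stands for the part that bears it (a point fixed in the world has none). Each returns a list of dicts, best first, with "p" (0 to 1); they miss things now and then, are a little off and sometimes report something else, mostly with a low value. They report only what shows in the picture. A call takes as long as a camera call. They do not tell look-alikes from the thing itself.
- ctrl.silhouettes(label, picture): "region" (420x560 bool, what is visible of it) and "at" ([column, row] in pixels, amid what is visible of it).
The state is a dict: "time": time; "joint_positions": joint angles; "qd": joint speeds; "joint_torque": joint torques, N m; "position": TCP position; "tool_rot": TCP orientation; "ft_force": force on the tool from outside, world axes, zero at the start; "torque": the same for the moment, N m; "grip_width": opening from 0.0 (shut) to 1.0 (fully open); "grip_force": force on a finger pad.
Only numpy, scipy, OpenCV 4.12 (cv2) and the standard library are available. Lean on these libraries where they do the work, as an engineer would, in place of code of your own. Each camera call takes 0.05 s, during which the arm holds its last target. There are 200 camera calls.

## Working session

There is one attempt and no reset: what is moved stays moved. The work goes in short steps, Python scripts to look and compute and a shell command to move; the robot and the scene stay as the last step left them, time stands still between calls to the robot, and variables do not carry over. Pictures are saved under pics/ and viewed, at most 12 in all, crops included, and the job is handed in when it is done.

```bash
mkdir -p pics; ls; cat > h.py <<'E'
import numpy as np, cv2
from bench import ctrl
def proj(im,X):
    R=np.array(im['R']);t=np.array(im['t']);c=np.atleast_2d(X)@R.T+t
    s=c[:,:2]/c[:,2:];s=s*(1+im['k1']*(s**2).sum(1,keepdims=True))
    return s*[im['fx'],im['fy']]+[im['cx'],im['cy']]
def ray(im,px):
    s=(np.atleast_2d(px)-[im['cx'],im['cy']])/[im['fx'],im['fy']];u=s.copy()
    for _ in range(20): u=s/(1+im['k1']*(u**2).sum(1,keepdims=True))
    R=np.array(im['R']);o=-R.T@np.array(im['t']);d=np.c_[u,np.ones(len(u))]@R
    return o,d
def onz(im,px,z):
    o,d=ray(im,px);return o+d*((z-o[2])/d[:,2:])
E
python3 - <<'E'
from h import *
print(ctrl.get_state(),ctrl.finger_overhang)
ims={n:ctrl.get_image(n) for n in('top','side')}
for n,im in ims.items():
    print(n,im['fx'],im['k1'],'cam',-np.array(im['R']).T@np.array(im['t']))
    cv2.imwrite(f'pics/{n}0.png',im['pixels'])
    for l in('vial_block','dock','back_rail','reagent_100','beaker_50','timer'):
        for r in ctrl.silhouettes(l,im):
            print(l,round(r['p'],2),np.round(r['at']),r['region'].sum(),np.round(onz(im,r['at'],0.0),3))
E
```

```text
pics
{'time': 0.0, 'joint_positions': array([ 1.15313757,  0.32182023, -0.07007667,  1.4516699 ,  0.02261614,
        1.37078339, -0.0568721 ]), 'qd': array([-0.00136416,  0.00113888,  0.00058874,  0.00027591,  0.00028064,
       -0.0017539 , -0.00254959]), 'joint_torque': array([-8.66016489e-04, -4.91292465e+01, -4.04656129e-01, -3.12525666e+01,
       -6.40279963e-02,  4.37662541e-02,  1.93483384e-04]), 'position': array([ 0.27188408, -0.59018292,  0.40366548]), 'tool_rot': array([-3.06687352e+00, -6.72641920e-01,  8.13370811e-04]), 'ft_force': array([ 0.13028784, -1.28429116, -0.31734476]), 'torque': array([-0.02941666,  0.03454945, -0.04869286]), 'grip_force': 0.0, 'grip_width': 0.998028908144189} 0.1822
top 513.9565028510804 -0.1275270459238609 cam [ 0.40783442 -0.14392337  1.2089248 ]
vial_block 0.79 [379. 237.] 1708 [[ 0.446 -0.369  0.   ]]
vial_block 0.65 [186. 222.] 1701 [[0.491 0.086 0.   ]]
dock 0.6 [249. 229.] 3651 [[ 0.47  -0.063  0.   ]]
back_rail 0.79 [270. 228.] 412 [[ 0.471 -0.115  0.   ]]
back_rail 0.17 [249. 226.] 3448 [[ 0.477 -0.064  0.   ]]
reagent_100 0.65 [183. 170.] 577 [[0.614 0.092 0.   ]]
beaker_50 0.59 [235. 176.] 358 [[ 0.597 -0.033  0.   ]]
timer 0.95 [307. 226.] 762 [[ 0.474 -0.201  0.   ]]
side 506.81914961778864 -0.19050366140799932 cam [0.17740144 0.20306427 0.99449642]
vial_block 0.93 [374. 168.] 2522 [[ 0.453 -0.397  0.   ]]
vial_block 0.62 [212. 293.] 2582 [[ 0.502  0.067 -0.   ]]
dock 0.89 [265. 256.] 4213 [[ 0.481 -0.066  0.   ]]
back_rail 0.95 [283. 234.] 654 [[ 0.491 -0.13   0.   ]]
reagent_100 0.84 [168. 258.] 872 [[0.628 0.08  0.   ]]
beaker_50 0.88 [217. 225.] 533 [[ 0.609 -0.045 -0.   ]]
timer 0.63 [311. 216.] 753 [[ 0.475 -0.205 -0.   ]]
```

View pics/top0.png

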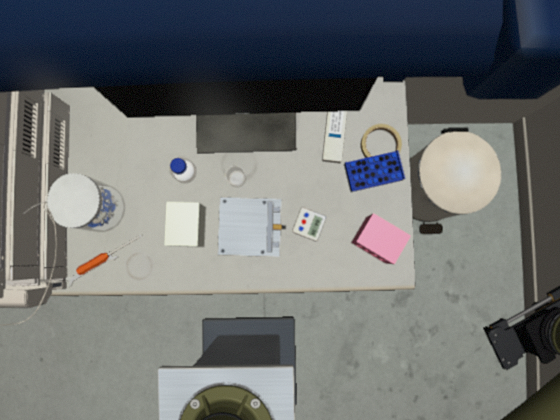

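View pics/side0.png

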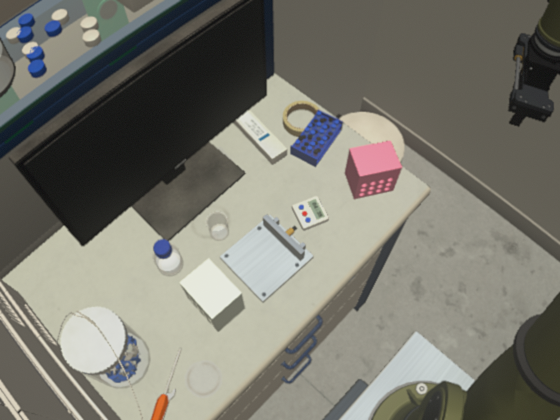

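Candidates for vial_block are the white block (top 186,222; side 212,293) and the pink one (top 379,237; side 374,168). The description picks the white one, which stands in front of the dock (plate at 218–282 columns, rail at col 270). The dock's x axis points right in the image, roughly world -y. The next step is to fit the poses.

```bash
cat >> h.py <<'E'
from scipy.optimize import minimize
def box(lo,hi): return np.array([[x,y,z] for x in(lo[0],hi[0]) for y in(lo[1],hi[1]) for z in(lo[2],hi[2])])
def place(P,q):
    c,s=np.cos(q[2]),np.sin(q[2]);return P@np.array([[c,s,0],[-s,c,0],[0,0,1]])+[q[0],q[1],0]
S=16
def hull(shape,uv):
    m=np.zeros(shape,np.float32);h=cv2.convexHull(uv.astype(np.float32)).reshape(-1,2)
    big=np.zeros((shape[0]*4,shape[1]*4),np.uint8)
    cv2.fillConvexPoly(big,np.round((h*4+1.5)*S).astype(np.int32),1,shift=4)
    return cv2.resize(big.astype(np.float32),shape[::-1],interpolation=cv2.INTER_AREA)
def fit(boxes,obs,q0,ign=None):
    # obs: list of (im,mask)
    def cost(q):
        c=0
        for k,(im,m) in enumerate(obs):
            r=np.max([hull(m.shape,proj(im,place(b,q))) for b in boxes],0)
            d=np.abs(r-m); 
            if ign is not None: d=d*(~ign[k])
            c+=d.sum()/m.sum()
        return c
    best=None
    for dq in(0,.12,-.12):
        s=np.array([q0]*4,float);s[:,2]+=dq
        s[1,0]+=.01;s[2,1]+=.01;s[3,2]+=.1
        r=minimize(cost,s[0],method='Nelder-Mead',options=dict(initial_simplex=s,xatol=1e-4,fatol=1e-4))
        if best is None or r.fun<best.fun: best=r
    return best.x,best.fun/len(obs)
BLOCK=[box((-.036,-.0475,0),(.036,.0475,.1))]
PLATE=box((0,-.0675,0),(.145,.0675,.012));RAIL=box((.115,-.0575,.012),(.127,.0575,.052))
def seg(l,im,near):
    return min(ctrl.silhouettes(l,im),key=lambda r:np.hypot(*(np.array(r['at'])-near))+(0 if r['p']>.3 else 500))['region']
E
python3 - <<'E'
from h import *
t=ctrl.get_image('top');s=ctrl.get_image('side')
cv2.imwrite('pics/crop.png',cv2.resize(np.hstack([t['pixels'][150:280,130:330],s['pixels'][210:340,150:350]]),None,fx=2,fy=2,interpolation=cv2.INTER_CUBIC))
B=[seg('vial_block',t,(186,222)),seg('vial_block',s,(212,293))]
D=[seg('dock',t,(249,229)),seg('dock',s,(265,256))]
Rl=[seg('back_rail',t,(270,228)),seg('back_rail',s,(283,234))]
O=[t,s]
for name,bx,M,q0 in(('block',BLOCK,B,(.49,.08,-1.57)),('plate+rail',[PLATE,RAIL],D,(.48,.0,-1.57)),('rail',[RAIL],Rl,(.48,0,-1.57))):
    print(name,fit(bx,list(zip(O,M)),q0))
    for k in(0,1): print('   ',k,fit(bx,[(O[k],M[k])],q0))
for l,z,ps in(('reagent_100',.05,((183,170),(168,258))),('beaker_50',.03,((235,176),(217,225))),('timer',.01,((307,226),(311,216)))):
    print(l,[np.round(onz(im,p,z),3) for im,p in zip(O,ps)])
E
```

```text
Traceback (most recent call last):
  File "h.py", line 44, in seg
    return min(ctrl.silhouettes(l,im),key=lambda r:np.hypot(*(np.array(r['at'])-near))+(0 if r['p']>.3 else 500))['region']
           ~~~^^^^^^^^^^^^^^^^^^^^^^^^^^^^^^^^^^^^^^^^^^^^^^^^^^^^^^^^^^^^^^^^^^^^^^^^^^^^^^^^^^^^^^^^^^^^^^^^^^^
ValueError: min() iterable argument is empty
```

View pics/crop.png

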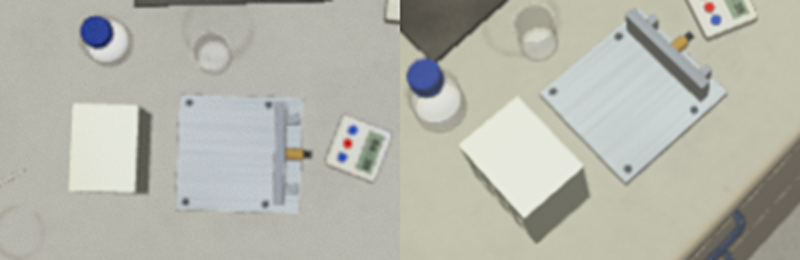

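The crop confirms it: the white block (top about 186,222) stands in front of the dock, with its plain face towards the dock. The network missed it this time, so I'll retry.

```bash
cat >> h.py <<'E'
def look(l,cam,near,rad=40):
    for _ in range(4):
        im=ctrl.get_image(cam)
        c=[r for r in ctrl.silhouettes(l,im) if np.hypot(*(np.array(r['at'])-near))<rad and r['p']>.3]
        if c: return im,c[0]['region']
    raise SystemExit(l+cam+' missed')
E
python3 - <<'E'
from h import *
for name,l,bx,q0,nt,ns in(('block','vial_block',BLOCK,(.49,.08,-1.57),(186,222),(212,293)),('plate+rail','dock',[PLATE,RAIL],(.48,.0,-1.57),(249,229),(265,256)),('rail','back_rail',[RAIL],(.48,0,-1.57),(270,228),(283,234))):
    o=[look(l,'top',nt,15),look(l,'side',ns,15)]
    print(name,fit(bx,o,q0))
    for k in(0,1): print('   ',k,fit(bx,[o[k]],q0))
I=[ctrl.get_image('top'),ctrl.get_image('side')]
for l,z,ps in(('reagent_100',.05,((183,170),(168,258))),('beaker_50',.03,((235,176),(217,225))),('timer',.01,((307,226),(311,216)))):
    print(l,[np.round(onz(im,p,z),3) for im,p in zip(I,ps)])
print(ctrl.get_state()['time'])
E
```

```text
block (array([ 0.48028938,  0.07669148, -1.62725858]), np.float64(0.029253189393580094))
    0 (array([ 0.48032036,  0.07666085, -1.62631639]), np.float64(0.029097301951779564))
    1 (array([ 0.48089576,  0.07655228, -1.6253641 ]), np.float64(0.028254091971940763))
plate+rail (array([ 0.47843975,  0.00752917, -1.61417524]), np.float64(0.0512329675881253))
    0 (array([ 0.47844483,  0.00776629, -1.61772371]), np.float64(0.046471137277426765))
    1 (array([ 0.47937722,  0.00698959, -1.60615922]), np.float64(0.04766998827667057))
rail (array([ 0.48018963,  0.00751454, -1.62645238]), np.float64(0.33449694285703907))
    0 (array([ 0.47873285,  0.00832944, -1.62155962]), np.float64(0.4164119804400978))
    1 (array([ 0.48058673,  0.00691753, -1.62176187]), np.float64(0.23142644873699852))
reagent_100 [array([[0.607, 0.083, 0.05 ]]), array([[0.605, 0.086, 0.05 ]])]
beaker_50 [array([[ 0.593, -0.035,  0.03 ]]), array([[ 0.595, -0.038,  0.03 ]])]
timer [array([[ 0.474, -0.2  ,  0.01 ]]), array([[ 0.472, -0.2  ,  0.01 ]])]
1.65
```

```bash
cat >> h.py <<'E'
from scipy.spatial.transform import Rotation as Ro
DOCK=np.array([.4786,.0075,0]);DY=-1.617
def d2w(p): return place(np.array([p],float),(DOCK[0],DOCK[1],DY))[0]
def st():
    s=ctrl.get_state();T=s['position'];R=Ro.from_rotvec(s['tool_rot'])
    tip=T+R.as_matrix()[:,2]*.1822
    c,sn=np.cos(DY),np.sin(DY);d=tip-DOCK;dx=np.array([c,sn]);dy=np.array([-sn,c])
    f=s['ft_force']
    print('t',s['time'],'tip dock',np.round([d[:2]@dx,d[:2]@dy,tip[2]],4),'F dock',np.round([f[:2]@dx,f[:2]@dy,f[2]],1),'w',round(s['grip_width'],2))
    return s,tip,R
def go(p,yawref=None):
    "tool-frame fractions for the tip to get to dock-frame point p"
    s,tip,R=st();d=R.inv().apply(d2w(p)-tip);print('frac',np.round(d/.2,4))
    y=R.as_matrix()[:,1];a=np.arctan2(y[1],y[0]);w=DY+np.pi/2
    e=(w-a+np.pi/2)%np.pi-np.pi/2
    print('world yaw err deg',np.degrees(e),'-> tool yaw frac',-e/np.pi,'tool x,y,z in dock:');print(np.round(Ro.from_rotvec([0,0,-DY]).as_matrix()@R.as_matrix(),3))
E
python3 - <<'E'
from h import *
go((.25,-.0,.22)); go((-.135,-.003,.22));print(d2w((.25,0,.22)))
E
```

```text
t 1.65 tip dock [ 0.6068 -0.1787  0.2226] F dock [-0.2 -0.2  0.4] w 1.0
frac [ 1.6141 -1.1727  0.0128]
world yaw err deg 62.61045335746029 -> tool yaw frac -0.34783585198589045 tool x,y,z in dock:
[[-0.46   0.888  0.   ]
 [ 0.888  0.46   0.   ]
 [ 0.     0.    -1.   ]]
t 1.65 tip dock [ 0.6068 -0.1787  0.2226] F dock [-0.2 -0.2  0.4] w 1.0
frac [ 2.4863 -2.8888  0.0128]
world yaw err deg 62.61045335746029 -> tool yaw frac -0.34783585198589045 tool x,y,z in dock:
[[-0.46   0.888  0.   ]
 [ 0.888  0.46   0.   ]
 [ 0.     0.    -1.   ]]
[ 0.46705319 -0.2422332   0.22      ]
```

```bash
python3 -m jog '{"translation": [[0.16,-0.12,0],[0.33,-0.24,0],[0.5,-0.36,0],[0.67,-0.49,0],[0.83,-0.6,0],[1,-0.73,0],[1,-0.73,0]], "yaw": [-0.058,-0.116,-0.174,-0.232,-0.29,-0.348,-0.348], "jaw": [0.31,0.31,0.31,0.31,0.31,0.31,0.31]}' 20; python3 - <<'E'
from h import *
go((.25,-.0,.22)); go((-.135,-.003,.22))
E
```

```text
time: 2.52
position: [0.395, -0.3704, 0.4053]
tool_rot: [2.263, 2.178, 0.002]
ft_force: [-0.6, -0.1, 1.0]
grip_width: 0.692
grip_force: 0.0
t 2.525 tip dock [ 0.3813 -0.0659  0.2231] F dock [ 0.1 -0.6  1. ] w 0.69
frac [0.6537 0.3346 0.0162]
world yaw err deg -0.46073411965059535 -> tool yaw frac 0.002559633998058863 tool x,y,z in dock:
[[-1.    -0.008 -0.001]
 [-0.008  1.     0.001]
 [ 0.001  0.001 -1.   ]]
t 2.525 tip dock [ 0.3813 -0.0659  0.2231] F dock [ 0.1 -0.6  1. ] w 0.69
frac [2.5787 0.335  0.0172]
world yaw err deg -0.46073411965059535 -> tool yaw frac 0.002559633998058863 tool x,y,z in dock:
[[-1.    -0.008 -0.001]
 [-0.008  1.     0.001]
 [ 0.001  0.001 -1.   ]]
```

```bash
python3 -m jog '{"translation": [[0.25,0.13,0],[0.5,0.25,0],[0.75,0.335,0],[1,0.335,0],[1,0.335,0]], "yaw": [0.0025,0.0025,0.0025,0.0025,0.0025], "jaw": [0.31,0.31,0.31,0.31,0.31]}' && python3 -m jog '{"translation": [[0.25,0,0],[0.5,0,0],[0.75,0,0],[1,0,0],[1,0,0]], "yaw": [0,0,0,0,0], "jaw": [0.31,0.31,0.31,0.31,0.31]}'; python3 - <<'E'
from h import *
go((-.135,-.003,.047))
E
```

```text
time: 3.15
position: [0.4693, -0.1736, 0.4053]
tool_rot: [2.274, 2.167, 0.001]
ft_force: [0.5, -0.8, -0.3]
grip_width: 0.69
grip_force: 0.0
time: 3.78
position: [0.4795, 0.0251, 0.4053]
tool_rot: [2.275, 2.166, 0.002]
ft_force: [-0.6, -0.7, -0.0]
grip_width: 0.692
grip_force: 0.0
t 3.775 tip dock [-0.0177  0.0003  0.2231] F dock [ 0.7 -0.5 -0. ] w 0.69
frac [ 0.5859 -0.0192  0.8806]
world yaw err deg 0.15156655398219496 -> tool yaw frac -0.0008420364110121941 tool x,y,z in dock:
[[-1.     0.003 -0.001]
 [ 0.003  1.     0.001]
 [ 0.001  0.001 -1.   ]]
```

```bash
python3 -m jog '{"translation": [[0.3,-0.02,0],[0.585,-0.025,0],[0.585,-0.025,0.2],[0.585,-0.025,0.45],[0.585,-0.025,0.7],[0.585,-0.025,0.88],[0.585,-0.025,0.88]], "yaw": [0,0,0,0,0,0,0], "jaw": [0.31,0.31,0.31,0.31,0.31,0.31,0.31]}'; python3 - <<'E'
from h import *
go((-.115,-.003,.047))
cv2.imwrite('pics/a.png',ctrl.get_image('side')['pixels'])
E
```

```text
time: 4.65
position: [0.4801, 0.1368, 0.2261]
tool_rot: [-2.281, -2.155, 0.008]
ft_force: [0.4, -0.5, -0.3]
grip_width: 0.688
grip_force: 0.0
t 4.65 tip dock [-0.1289 -0.0056  0.0439] F dock [ 0.5  0.4 -0.3] w 0.69
frac [-0.0696  0.0138 -0.0155]
world yaw err deg 0.5965610045874697 -> tool yaw frac -0.003314227803263721 tool x,y,z in dock:
[[-1.     0.01   0.002]
 [ 0.01   1.    -0.006]
 [-0.002 -0.006 -1.   ]]
```

View pics/a.png

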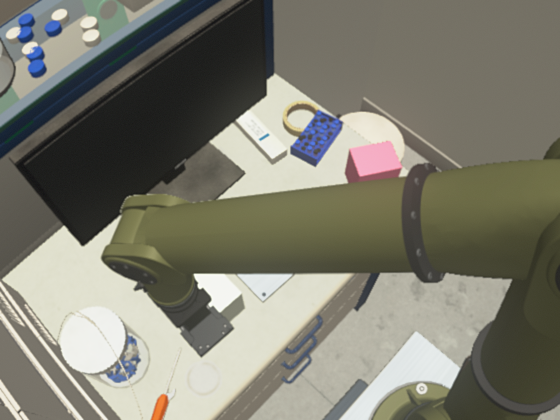

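The gripper is behind the block (side about 200,325, with the block at 225,300), and nothing has been touched. Next I push low.

```bash
python3 -m jog '{"translation": [[-0.025,0,0],[-0.05,0,0],[-0.075,0,0],[-0.1,0,0],[-0.125,0,0],[-0.15,0,0],[-0.175,0,0],[-0.2,0,0]], "yaw": [-0.003,-0.003,-0.003,-0.003,-0.003,-0.003,-0.003,-0.003], "jaw": [0.31,0.31,0.31,0.31,0.31,0.31,0.31,0.31]}'; python3 - <<'E'
from h import *
st()
for _ in range(3):
    im=ctrl.get_image('top')
    c=ctrl.silhouettes('vial_block',im);print([(r['p'],r['at'],r['region'].sum()) for r in c])
cv2.imwrite('pics/b.png',cv2.resize(im['pixels'][150:300,130:330],None,fx=3,fy=3))
E
```

```text
time: 5.7
position: [0.4784, 0.0992, 0.2286]
tool_rot: [-2.27, -2.172, 0.0]
ft_force: [-0.3, 2.2, 1.2]
grip_width: 0.691
grip_force: 1.0
t 5.7 tip dock [-0.0916 -0.0045  0.0464] F dock [-2.2 -0.4  1.2] w 0.69
[(0.93, [378.0, 238.4], np.int64(1715)), (0.61, [202.0, 224.4], np.int64(1425))]
[(0.62, [379.2, 241.5], np.int64(1758))]
[(0.84, [378.4, 239.9], np.int64(1764)), (0.66, [201.8, 224.9], np.int64(1446)), (0.53, [307.6, 224.7], np.int64(772))]
```

View pics/b.png

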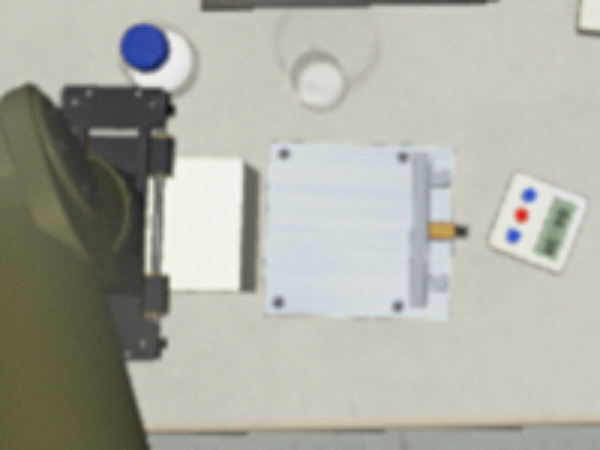

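The block is sliding squarely: its leading top edge is at crop col 243 and the step at 268, so about 10 mm remains. I'll continue gently.

```bash
python3 -m jog '{"translation": [[-0.01,0,0],[-0.02,0,0],[-0.03,0,0],[-0.04,0,0],[-0.045,0,0],[-0.05,0,0]], "yaw": [0,0,0,0,0,0], "jaw": [0.31,0.31,0.31,0.31,0.31,0.31]}'; python3 -m jog '{"translation": [[-0.006,0,0],[-0.012,0,0]], "yaw": [0,0], "jaw": [0.31,0.31]}';  python3 -c "
from h import *
st()"
```

```text
time: 6.75
position: [0.4781, 0.0906, 0.2291]
tool_rot: [-2.269, -2.171, -0.003]
ft_force: [0.7, 6.2, 1.3]
grip_width: 0.686
grip_force: 3.1
time: 7.0
position: [0.4781, 0.0897, 0.2296]
tool_rot: [-2.268, -2.171, -0.007]
ft_force: [-1.0, 10.0, 4.3]
grip_width: 0.687
grip_force: 5.0
t 7.0 tip dock [-0.083  -0.004   0.0474] F dock [-9.9 -1.5  4.3] w 0.69
```

```bash
python3 -m jog '{"translation": [[0.015,0,0],[0.02,0,0],[0.02,0,0]], "yaw": [0,0,0], "jaw": [0.31,0.31,0.31]}';  python3 -c "
from h import *
st()
im,m=look('vial_block','top',(207,224),15)
cv2.imwrite('pics/c.png',cv2.resize(im['pixels'][180:280,170:290],None,fx=5,fy=5))
u=np.argwhere(m)
# leading edge line of top face: rightmost mask pixels per row
e=np.array([[u[u[:,0]==r][:,1].max(),r] for r in range(u[:,0].min()+4,u[:,0].max()-3)],float)
for z in(.1,0):
  w=onz(im,e+[.5,0],z); p=np.polyfit(w[:,0],w[:,1],1); print(z,'edge y at dock',np.round(np.polyval(p,.4786),4),'slope',round(p[0],4),'dock slope',round(-1/np.tan(DY),4))
"
```

```text
time: 7.38
position: [0.4782, 0.0912, 0.2289]
tool_rot: [2.27, 2.172, 0.001]
ft_force: [-0.0, 3.4, 1.3]
grip_width: 0.692
grip_force: 1.9
t 7.375 tip dock [-0.0837 -0.0041  0.0467] F dock [-3.4 -0.2  1.3] w 0.69
0.1 edge y at dock -0.0043 slope -0.008 dock slope -0.0462
0 edge y at dock 0.0083 slope -0.008 dock slope -0.0462
```

View pics/c.png

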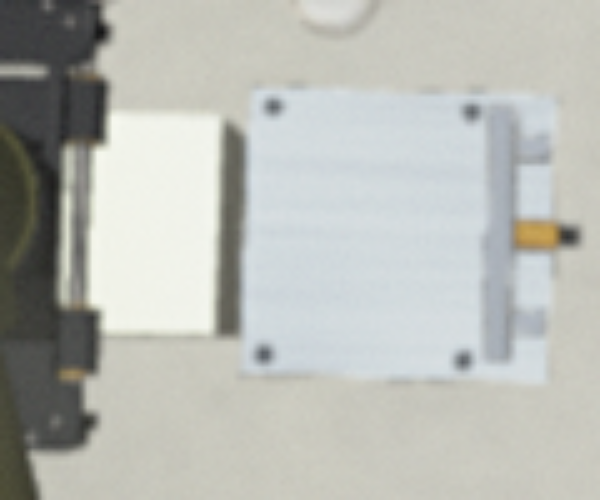

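The block's foot edge is at y = 0.0083 against the step at 0.0075, so it stands flush and square. Back off, go up to 85 mm, then push high.

```bash
python3 -m jog '{"translation": [[0.03,0,0],[0.03,0,-0.1],[0.03,0,-0.19],[0.02,0,-0.19],[0,0,-0.19],[-0.02,0,-0.19],[-0.04,0,-0.19],[-0.06,0,-0.19]], "yaw": [0,0,0,0,0,0,0,0], "jaw": [0.31,0.31,0.31,0.31,0.31,0.31,0.31,0.31]}';  python3 -c "
from h import *
st()"
python3 -m jog '{"translation": [[-0.02,0,0],[-0.04,0,0],[-0.06,0,0],[-0.08,0,0]], "yaw": [0,0,0,0], "jaw": [0.31,0.31,0.31,0.31]}';  python3 -c "
from h import *
st()
cv2.imwrite('pics/d.png',cv2.resize(np.hstack([ctrl.get_image(n)['pixels'][r:r+150,c:c+200] for n,r,c in(('top',150,130),('side',210,150))]),None,fx=2,fy=2))"
```

```text
time: 8.48
position: [0.4776, 0.0795, 0.2668]
tool_rot: [-2.269, -2.172, -0.001]
ft_force: [0.5, 4.2, 3.3]
grip_width: 0.689
grip_force: 2.6
t 8.475 tip dock [-0.072  -0.0043  0.0846] F dock [-4.2  0.3  3.3] w 0.69
time: 8.98
position: [0.4769, 0.0627, 0.2668]
tool_rot: [2.27, 2.171, -0.0]
ft_force: [0.2, 3.8, 4.6]
grip_width: 0.69
grip_force: 2.4
t 8.975 tip dock [-0.0549 -0.0042  0.0846] F dock [-3.8  0.   4.6] w 0.69
```

View pics/d.png

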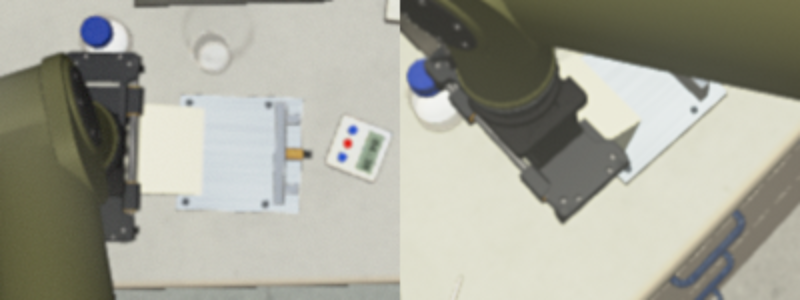

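The block is tipping, at about 20° and still square in the top view, with 4 N. I'll continue.

```bash
python3 -m jog '{"translation": [[-0.025,0,0],[-0.05,0,-0.005],[-0.075,0,-0.01],[-0.1,0,-0.015],[-0.115,0,-0.02]], "yaw": [0,0,0,0,0], "jaw": [0.31,0.31,0.31,0.31,0.31]}';  python3 -c "
from h import *
st()"
python3 -m jog '{"translation": [[-0.02,0,-0.005],[-0.04,0,-0.01]], "yaw": [0,0], "jaw": [0.31,0.31]}';  python3 -c "
from h import *
st()
cv2.imwrite('pics/e.png',cv2.resize(np.hstack([ctrl.get_image(n)['pixels'][r:r+150,c:c+200] for n,r,c in(('top',150,130),('side',210,150))]),None,fx=2,fy=2))"
```

```text
time: 9.7
position: [0.4756, 0.0393, 0.2705]
tool_rot: [-2.271, -2.171, 0.002]
ft_force: [0.5, -0.4, -0.4]
grip_width: 0.689
grip_force: 0.0
t 9.7 tip dock [-0.0315 -0.0046  0.0883] F dock [ 0.4  0.5 -0.4] w 0.69
time: 9.95
position: [0.4754, 0.0319, 0.2727]
tool_rot: [2.27, 2.172, -0.0]
ft_force: [0.3, 0.2, -0.0]
grip_width: 0.69
grip_force: 0.0
t 9.95 tip dock [-0.0242 -0.0043  0.0905] F dock [-0.2  0.3 -0. ] w 0.69
```

View pics/e.png

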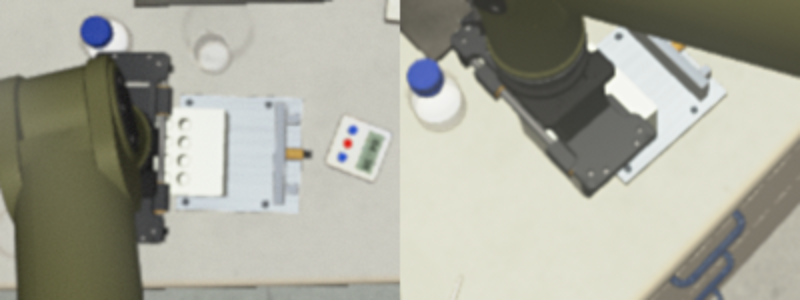

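The block has fallen with its wells up. I'll raise, retreat and measure.

```bash
python3 -m jog '{"translation": [[0,0,-0.1],[0.1,0,-0.15],[0.3,0,-0.15],[0.4,0,-0.15],[0.4,0,-0.15]], "yaw": [0,0,0,0,0], "jaw": [0.31,0.31,0.31,0.31,0.31]}';  python3 -c "
from h import *
st()
L=[box((0,-.0475,.012),(.1,.0475,.084))]
im,m=look('vial_block','top',(218,224),20)
q,c=fit(L,[(im,m)],(.478,.01,-1.617))
d=q[:2]-DOCK[:2];print(q,c,'dock x',d@[np.cos(DY),np.sin(DY)],'y',d@[-np.sin(DY),np.cos(DY)],'yaw err',q[2]-DY)
cv2.imwrite('pics/f.png',cv2.resize(im['pixels'][170:290,150:310],None,fx=4,fy=4))
"
```

```text
time: 10.68
position: [0.4788, 0.1138, 0.3028]
tool_rot: [-2.266, -2.176, -0.001]
ft_force: [-0.4, -0.9, 0.1]
grip_width: 0.688
grip_force: 0.0
t 10.675 tip dock [-0.1063 -0.0048  0.1206] F dock [ 0.9 -0.3  0.1] w 0.69
[ 0.47836408  0.04901597 -1.63159289] 0.056693306693306696 dock x -0.041460769636527714 y -0.0021531748417769167 yaw err -0.014592892360274057
```

View pics/f.png

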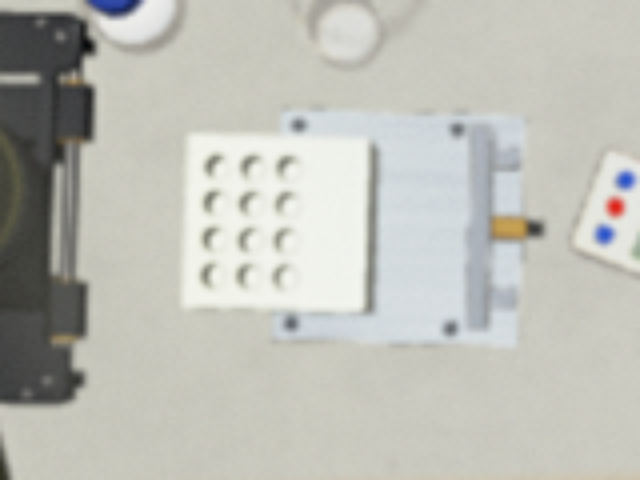

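The block lies wells up, square and on the centre line. Its leading end is at crop col 372 and the rail face at col 468, so it is about 55 mm short. Descend behind it and push.

```bash
python3 -m jog '{"translation": [[0,0,0.2],[0,0.01,0.395],[-0.1,0.01,0.395],[-0.2,0.01,0.395],[-0.23,0.01,0.395],[-0.26,0.01,0.395],[-0.29,0.01,0.395],[-0.32,0.01,0.395]], "yaw": [0,0,0,0,0,0,0,0], "jaw": [0.31,0.31,0.31,0.31,0.31,0.31,0.31,0.31]}';  python3 -c "
from h import *
go((-.01,-.003,.042))
L=[box((0,-.0475,.012),(.1,.0475,.084))]
im,m=look('vial_block','top',(220,224),20)
q,c=fit(L,[(im,m)],(.478,.01,-1.617))
d=q[:2]-DOCK[:2];print(q,c,'dock x',d@[np.cos(DY),np.sin(DY)],'y',d@[-np.sin(DY),np.cos(DY)],'yaw err',q[2]-DY)
"
```

```text
time: 11.78
position: [0.4782, 0.0485, 0.2239]
tool_rot: [-2.269, -2.173, -0.001]
ft_force: [-0.5, 1.1, 0.2]
grip_width: 0.687
grip_force: 0.9
t 11.775 tip dock [-0.0411 -0.0022  0.0417] F dock [-1.1 -0.6  0.2] w 0.69
frac [-0.1553 -0.0046 -0.0015]
world yaw err deg -0.17876823741438988 -> tool yaw frac 0.0009931568745243883 tool x,y,z in dock:
[[-1.    -0.003 -0.001]
 [-0.003  1.     0.   ]
 [ 0.001  0.    -1.   ]]
[ 0.47667227  0.02100488 -1.62497125] 0.23980047647409172 dock x -0.013401433820874942 y -0.0025494240426217766 yaw err -0.007971253871251305
```

```bash
python3 -m jog '{"translation": [[-0.025,0,0],[-0.05,0,0],[-0.075,0,0],[-0.1,0,0],[-0.125,0,0],[-0.15,0,0],[-0.165,0,0],[-0.18,0,0]], "yaw": [0,0,0,0,0,0,0,0], "jaw": [0.31,0.31,0.31,0.31,0.31,0.31,0.31,0.31]}';  python3 -c "
from h import *
st()
cv2.imwrite('pics/g.png',cv2.resize(np.hstack([ctrl.get_image(n)['pixels'][r:r+150,c:c+200] for n,r,c in(('top',150,130),('side',190,180))]),None,fx=2,fy=2))"
```

```text
time: 12.88
position: [0.4765, 0.0119, 0.2237]
tool_rot: [-2.27, -2.172, 0.0]
ft_force: [-0.0, 1.2, 0.9]
grip_width: 0.687
grip_force: 1.0
t 12.875 tip dock [-0.0043 -0.0023  0.0415] F dock [-1.2 -0.1  0.9] w 0.69
```

View pics/g.png

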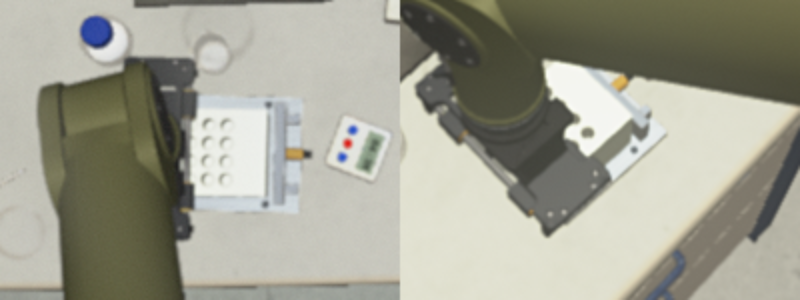

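The block is flat and in line, with its leading end at crop col 267 and the rail at about col 274. About 9 mm remains, so I'll creep in.

```bash
python3 -m jog '{"translation": [[-0.01,0,0],[-0.02,0,0],[-0.03,0,0],[-0.035,0,0],[-0.04,0,0],[-0.04,0,0]], "yaw": [0,0,0,0,0,0], "jaw": [0.31,0.31,0.31,0.31,0.31,0.31]}';  python3 -c "
from h import *
st()"
python3 -m jog '{"translation": [[-0.005,0,0],[-0.01,0,0],[-0.01,0,0]], "yaw": [0,0,0], "jaw": [0.31,0.31,0.31]}';  python3 -c "
from h import *
st()"
```

```text
time: 13.72
position: [0.4762, 0.0043, 0.2237]
tool_rot: [-2.27, -2.172, -0.0]
ft_force: [0.2, 3.0, -0.4]
grip_width: 0.69
grip_force: 1.2
t 13.725 tip dock [ 0.0032 -0.0023  0.0415] F dock [-3.   0.1 -0.4] w 0.69
time: 14.1
position: [0.4762, 0.0038, 0.2239]
tool_rot: [-2.268, -2.171, -0.003]
ft_force: [0.2, 8.1, 0.4]
grip_width: 0.692
grip_force: 3.6
t 14.1 tip dock [ 0.0033 -0.0022  0.0417] F dock [-8.1 -0.2  0.4] w 0.69
```

```bash
python3 -m jog '{"translation": [[-0.005,0,0],[-0.009,0,0],[-0.009,0,0]], "yaw": [0,0,0], "jaw": [0.31,0.31,0.31]}';  python3 -m jog '{"translation": [[0,0,0],[0,0,0],[0,0,0],[0,0,0],[0,0,0],[0,0,0]], "yaw": [0,0,0,0,0,0], "jaw": [0.31,0.31,0.31,0.31,0.31,0.31]}'; python3 -c "
from h import *
st()"
```

```text
time: 14.48
position: [0.4764, 0.0034, 0.2241]
tool_rot: [-2.267, -2.171, -0.006]
ft_force: [0.2, 10.6, 0.4]
grip_width: 0.69
grip_force: 5.4
time: 15.22
position: [0.4763, 0.0034, 0.224]
tool_rot: [-2.267, -2.171, -0.006]
ft_force: [0.1, 10.9, 1.2]
grip_width: 0.69
grip_force: 5.4
t 15.225 tip dock [ 0.0033 -0.002   0.0418] F dock [-10.9  -0.4   1.2] w 0.69
```

```bash
python3 -m jog '{"translation": [[-0.004,0,0],[-0.004,0,0],[-0.004,0,0],[-0.004,0,0],[-0.004,0,0],[-0.004,0,0],[-0.004,0,0],[-0.004,0,0]], "yaw": [0,0,0,0,0,0,0,0], "jaw": [0.31,0.31,0.31,0.31,0.31,0.31,0.31,0.31]}';  python3 -m jog '{"translation": [[0.02,0,0],[0.05,0,0],[0.1,0,0],[0.2,0,0],[0.2,0,0],[0.2,0,-0.15],[0.2,0,-0.3],[0.2,0,-0.3]], "yaw": [0,0,0,0,0,0,0,0], "jaw": [0.31,0.31,0.31,0.31,0.31,0.31,0.31,0.31]}'; python3 -c "
from h import *
st()
L=[box((0,-.0475,.012),(.1,.0475,.084))]
im,m=look('vial_block','top',(242,228),20)
q,c=fit(L,[(im,m)],(.478,-.005,-1.617))
d=q[:2]-DOCK[:2];print(q,c,'dock x',d@[np.cos(DY),np.sin(DY)],'y',d@[-np.sin(DY),np.cos(DY)],'yaw err',q[2]-DY)
for l in('reagent_100','beaker_50','timer'): print(l,[(r['p'],r['at']) for r in ctrl.silhouettes(l,im)][:2])
cv2.imwrite('pics/i.png',cv2.resize(im['pixels'][150:290,130:330],None,fx=3,fy=3))
"
```

```text
time: 16.23
position: [0.4764, 0.0032, 0.2241]
tool_rot: [-2.266, -2.171, -0.008]
ft_force: [0.5, 12.5, 0.8]
grip_width: 0.689
grip_force: 6.2
time: 17.23
position: [0.4789, 0.0389, 0.2858]
tool_rot: [2.268, 2.168, 0.003]
ft_force: [-0.4, -0.7, 0.2]
grip_width: 0.689
grip_force: 0.0
t 17.225 tip dock [-0.0311 -0.0004  0.1036] F dock [ 0.7 -0.4  0.2] w 0.69
[ 0.47384283 -0.00602805 -1.59421048] 0.030436686686686688 dock x 0.013733332868114442 y -0.004127272282718468 yaw err 0.022789524760159274
reagent_100 [(0.76, [180.9, 164.6])]
beaker_50 [(0.79, [237.1, 178.2])]
timer [(0.92, [308.2, 226.0])]
```

View pics/i.png

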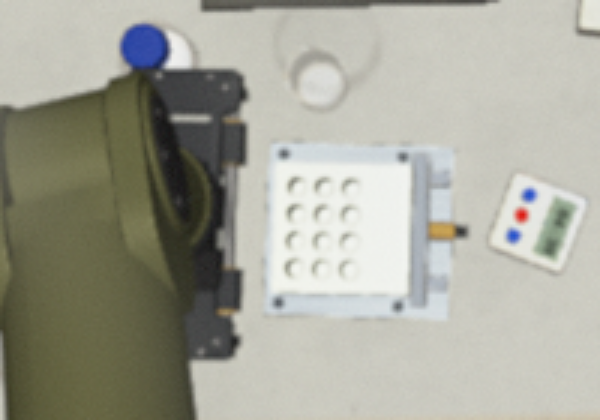

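The block is flat against the rail (its end meets the rail at crop col 412) with its wells up, and it is centred. The bottle, beaker and timer haven't moved, and the robot is clear of everything. Handing in.

```bash
python3 -c "
from bench import ctrl
print(ctrl.close_job())"
```

```text
the job is handed in; nothing more can be done
None
```

The white block lies wells up, flat against the back rail after being pressed at about 11–12.5 N for nearly 2 s, and the job is handed in; no verdict came back.

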